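# Free the ratchet pawl of the bench lift with the release rod and let the work down

## Robot

A 7-joint arm with a two-finger parallel gripper is mounted at the origin on the work surface. World frame = base frame: x ahead of the robot, y to its left, z up, the work surface at z = 0. Lengths are in m, angles in rad, forces in N, time in s.
With the tool pointing down it reaches from about 0.35 to 0.9 m from the base axis. Payload 8.1 kg.
Tool frame: the origin (TCP) lies on the centre line of the jaws, within the pads' length; the fingertips stand 19 mm ahead of it and the grasp point (between the pads) is the TCP (arm.tip_reach is the distance from the TCP to the fingertips, in m); z points along the fingers, y is the line along which they close (so a half turn about z gives the same grasp; the last joint's range is limited). The gripper opens to 92 mm and grips with 3 to 60 N. Pads are 19 mm wide; open, the fingers measure 130 mm over their backs; the gripper's body (75 mm by 190 mm) begins 47 mm behind the grasp point.
Start: joints at [1.232, 0.434, 0.025, 1.573, -0.012, 1.134, -0.075], TCP at [0.146, -0.608, 0.212] pointing down, gripper open.
Joint ranges: [-2.62, 2.62], [-0.44, 2.09], [-1.27, 1.32], [0.08, 2.57], [-1.32, 4.46], [0.12, 2], [-2.74, 2.74]. Speed limits (rad/s): [2.22, 2.22, 3.01, 3.01, 3.14, 3.14, 3.14].

## Interface

Orientations are given as a rotation vector (axis times angle).
In Python, from cell import arm gives the robot as it stands.
- The arm moves only by the tool arm_command, never from a script. Its argument "targets" is a list that holds one entry, the list of rows, each a list of 6 numbers: the shift along the tool's x, y, z in m, then the turn, a rotation vector about the tool's x, y, z in rad. A call has 1 to 10 rows; each row shifts and turns the commanded pose from where the row before left it, along the tool's axes as they then stand; what a row does not reach is not made up. A row lasts 1/8 s, in which the tool goes at most 62.5 mm and 10.7 degrees, less where a joint would pass 70% of its speed; a pose out of reach is approached as far as the arm can. A call with a gripper value outside its range is refused whole. "jaw" is the finger opening in m, from 0 to 0.0918, set as the call begins (left out, the last holds). The fingers move at their own pace and stop on an object; "newtons" is the grip in N (left out, the last holds). Time passes only in rows, so rows that do not move let the fingers close. It gives the time, the measured TCP pose, the force, the opening and the grip force at its end, in the units of the state.
- arm.observe(): the state, without advancing time (a new reading comes with each control period).
- arm.get_image(name): name is "scene" or "top"; returns a dict with "pixels" (480x640x3 uint8, red, green, blue), "z_map" (480x640 float32, m along the optical axis (not along the pixel's ray), 0 where there is no reading), "fx", "fy", "cx", "cy" (pixels), "xyz" and "rotation" of the camera in the world. Camera axes: x right, y down, z forward; pixel columns grow to the right and rows downward; lengths in m; the calibration is good to about 2 mm. A picture is of the moment at which its call begins.
- arm.sign_off(): hands the job in; it is judged then, once.
The state is a dict: "clock": time; "joints": joint angles; "dq": joint speeds; "joint_efforts": joint torques, N m; "position": TCP position; "ee_rot": TCP orientation; "force": force on the tool from outside, world axes, zero at the start; "ft_torque": the same for the moment, N m; "width": opening from 0.0 (shut) to 1.0 (fully open); "gripper_force": force on a finger pad.
Only numpy, scipy, OpenCV 4.12 (cv2) and the standard library are available. Lean on these libraries where they do the work, as an engineer would, in place of code of your own. Each camera call takes 0.05 s, during which the arm holds its last target. There are 200 camera calls.

## Task

The steel sleeve clamped on the small bench lift is held up by its ratchet pawl. Take the orange-handled release rod off its green rest, bring its tip under the cross pin at the end of the pawl's red tail and gently lift the tail with the rod alone, not forcing it against its stop, and keep it lifted while the lift sinks by itself, without being pushed, all the way to the bottom. Then let the pawl spring back and lay the rod back in its rest as it lay, leaving the loose bushing, spray can and wrench alone.

Things in the scene. Friction and masses are not known exactly. Their poses are not given: they have to be found in the camera images.
- frame: the fixed bench lift: blue base plate 230 x 150 mm, 14 mm thick, two thin steel uprights carrying the pawl's pivot, two round guide posts up to 270 mm high. Origin: centre of the base's underside, on the bench top; x points from its front (the pawl side, towards the robot) to its back, z up. The pawl's pivot axis lies along y at x = -35 mm, 190 mm above the bench; the uprights reach from x = -43 to -27 mm and up to 204 mm, at y = 21 to 27 mm on both sides
- lift (a joint): height of the lift's sinking table with the clamped steel sleeve (64 mm across, 65 mm high) above its lowest position, in m: 0 = all the way down. Its rack has 7 teeth 15 mm apart, and one of them rests on the pawl's nose at the start, 52 to 113 mm up. When the pawl is off the rack the table sinks on a damper at about 25 to 50 mm/s; a pawl let back too early catches the next tooth
- pawl (a joint): angle of the pawl in rad: 0 = engaged (spring-loaded this way), grows as its tail is lifted; the nose clears the rack teeth from about 0.17 and a hard stop ends the travel at 0.24. Freeing it takes 2 to 5 N at the pin, the more the heavier the work, holding it free about 2 N; more than 6 N bends the pawl
- pawl_pivot (a point): the pawl's pivot between the uprights, 35 mm in front of the frame's origin and 190 mm above the bench, its axis along the frame's y. From first touch the cross pin must rise about 13 mm to clear the teeth; at 18 mm the pawl meets its stop. Below and in front of the pin is free space; behind it 65 mm are free under the tail, up to the uprights
- tail_end (a point): top of the pawl's red tail at its robot-side end, 75 mm in front of the pivot, 193 mm above the bench when engaged, right over the red cross pin (10 mm thick, 44 mm long, along the frame's y) that the rod must lift. The pin hangs on a screwed stud that is set differently each time: its centre is 168 to 182 mm above the bench when engaged; this is not measured: feel or look for it
- rod: release rod, 160 g: orange plastic handle 90 mm long, 14 mm wide (y), 20 mm high (z), origin at its centre; x points along the rod to the tip. From the handle's front (x = 45 mm) a round steel shaft of 9 mm diameter on the handle's axis runs to the rounded tip at x = 124.5 mm. The handle is free to be gripped across its width between x = -15 and 45 mm when it lies in the rest; balance point near x = 20 mm
- rod_tip (a point): the rounded end of the rod's shaft, 124.5 mm ahead of the handle's centre
- rest: fixed green rest for the rod: base plate 170 x 80 mm, 10 mm thick, with two notched posts 12 mm thick: one at x = -35 mm, its floor 50 mm above the bench and 22 mm wide (for the handle), one at x = 85 mm, its floor 55.5 mm high and 17 mm wide (for the shaft); the notch cheeks are 16 mm high and splay outwards. Origin: on the bench, under the seated handle's centre; x along the seated rod towards its tip
- rest_seat (a point): where the rod's origin lies when the rod is seated level in its rest, 60 mm above the bench, x axis along the seated rod towards its tip
- bushing: loose steel bushing standing on the bench, 72 mm outside, 48 mm inside diameter, 55 mm high, origin under its centre; to be left alone
- spray: loose spray can, 60 mm in diameter, 170 mm high, blue label, origin under its centre; to be left alone
- wrench: loose steel wrench lying on the bench, about 180 mm long, origin under its middle; to be left alone

How it is judged:
By the outcome, as a careful person would: the job done as asked, in the order asked, and still so for the second after the job is handed in, with the robot touching nothing.
It also fails if it takes over 72 s, if anything falls off the work surface, if the arm or the gripper's body presses on something with over 40 N, if the wrist force passes 120 N, or if a joint passes its speed limit or range.

## Working session

There is one attempt and no reset: what is moved stays moved. The work goes in short steps, Python scripts to look and compute and a tool call to move; the robot and the scene stay as the last step left them, time stands still between calls to the robot, and variables do not carry over. Pictures are saved under pics/ and viewed, at most 10 in all, crops included, and the job is handed in when it is done.

Besides the shell and the picture viewer there is one more tool, called as name(argument=value, ...) on one line, values as JSON. arm_command: Moves the arm, as the interface text tells. Its arguments: {"type":"object","properties":{"targets":{"type":"array","items":{"type":"array","items":{"type":"array","items":{"type":"number"}}}},"jaw":{"type":"number"},"newtons":{"type":"number"}},"required":["targets"]}

```bash
mkdir -p pics; ls
cat > h.py <<'E'
import numpy as np, cv2
from cell import arm
def grab(n):
    im=arm.get_image(n); return im
def pts(im):
    z=im["z_map"]; v,u=np.mgrid[:480,:640]
    p=np.stack([(u-im["cx"])/im["fx"]*z,(v-im["cy"])/im["fy"]*z,z],-1)
    R=np.array(im["rotation"])
    if R.shape!=(3,3): R=cv2.Rodrigues(R)[0]
    return p@R.T+np.array(im["xyz"])
E
python3 - <<'E'
from h import *
for n in("scene","top"):
    im=grab(n); cv2.imwrite(f"pics/{n}0.png",im["pixels"][:,:,::-1]); np.savez(f"{n}0.npz",**{k:np.array(v) for k,v in im.items()})
    print(n,im["xyz"],im["rotation"],im["fx"],im["cx"],im["cy"])
print(arm.observe(), arm.tip_reach)
E
```

```text
pics
scene [1.18036586 0.01830682 1.0600825 ] [-1.85279718 -1.98274481  0.53833583] 505.6821288646505 324.8318602100401 231.21931928482076
top [0.54903083 0.00274538 1.27473179] [-2.21410395  2.17088839 -0.04645204] 527.6627909011181 312.7583988682126 241.16430301259288
{'clock': 0.1, 'joints': array([ 1.23242342,  0.43513511,  0.02497585,  1.57399667, -0.01157935,
        1.13400343, -0.07511307]), 'dq': array([ 0.00032409, -0.003213  ,  0.00078989, -0.00139384, -0.0016485 ,
        0.00191863, -0.0012662 ]), 'joint_efforts': array([ 3.34514574e-03, -6.69116735e+01,  9.87960510e-01, -3.15142536e+01,
       -6.05047890e-02,  3.72662453e-02,  7.48748766e-05]), 'position': array([ 0.14582419, -0.60726142,  0.21143845]), 'ee_rot': array([-3.11844824e+00, -3.69215655e-01,  4.85375409e-04]), 'force': array([-0.32812165, -0.18543462, -0.09313615]), 'ft_torque': array([ 0.03955219,  0.00374827, -0.01883325]), 'gripper_force': 0.0, 'width': 1.0003127388784043} 0.019
```

View pics/scene0.png

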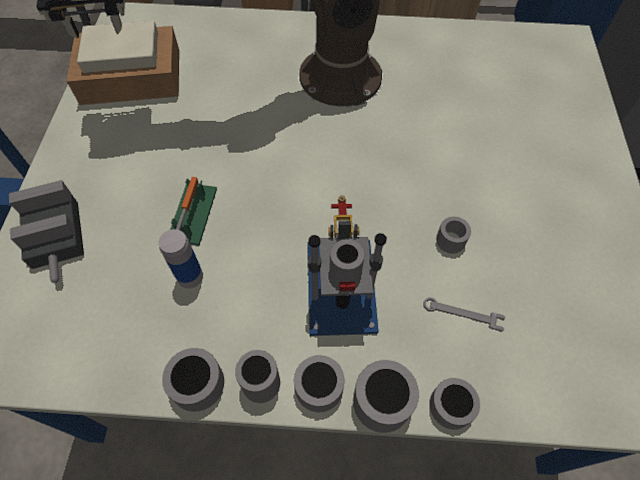

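View pics/top0.png

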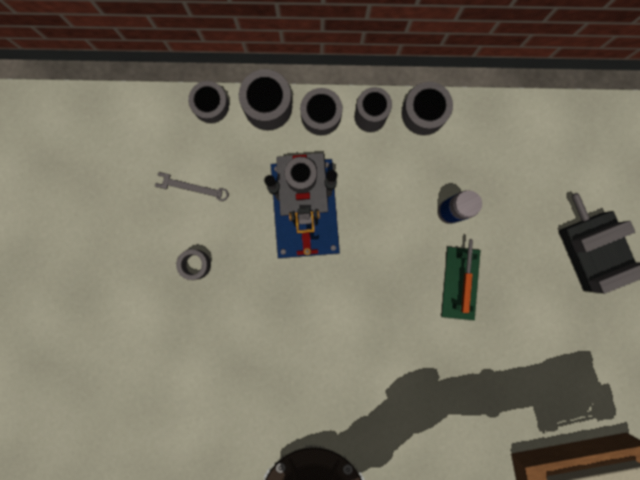

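The scene view shows the rest and rod at about (190,205), the spray can at (182,260) just past the tip, and the lift at (343,270) with its red tail at (342,203). In the top view the orange handle is at (467,293), the tip at (472,240), the can at (460,205), and the tail end at (307,250). Next I measure.

```bash
cat > m.py <<'E'
from h import *
D={n:dict(np.load(f"{n}0.npz")) for n in("scene","top")}
def mask(im,c):
    h=cv2.cvtColor(im["pixels"],cv2.COLOR_RGB2HSV); H,S,V=[h[...,i].astype(int) for i in range(3)]
    return {"orange":(H>3)&(H<16)&(S>170)&(V>110),"green":(H>50)&(H<90)&(S>100)&(V>30),
     "red":((H<5)|(H>174))&(S>150)&(V>70),"blue":(H>100)&(H<125)&(S>120)&(V>40)}[c]
if __name__=="__main__":
  for n,im in D.items():
    P=pts(im); print(n,"bench z",np.median(P[300:330,330:420,2]))
    for c in("orange","green","red","blue"):
        k,l,st,ce=cv2.connectedComponentsWithStats(mask(im,c).astype(np.uint8))
        for i in range(1,k):
            if st[i,4]<12 or (c=="green" and st[i,4]<100): continue
            q=P[l==i]; q=q[im["z_map"][l==i]>0]
            if not len(q) or not(0.2<q[:,0].mean()<.9 and abs(q[:,1].mean())<.5): continue
            r=cv2.minAreaRect(q[:,:2].astype(np.float32)*1000)
            print(c,st[i].tolist(),ce[i].round(1),"mean",q.mean(0).round(4),"zrange",np.percentile(q[:,2],[2,50,98]).round(4),"rect mm",np.round(r[0],1),np.round(r[1],1),round(r[2],1))
E
python3 m.py
python3 - <<'E'
from h import *
a=cv2.imread("pics/scene0.png"); b=cv2.imread("pics/top0.png")
A=cv2.resize(a[165:285,150:250],(400,480),interpolation=cv2.INTER_CUBIC)
B=cv2.resize(a[180:300,295:395],(400,480),interpolation=cv2.INTER_CUBIC)
cv2.imwrite("pics/c1.png",np.hstack([A,B]))
A=cv2.resize(b[225:325,430:500],(336,480),interpolation=cv2.INTER_CUBIC)
B=cv2.resize(b[140:270,255:355],(369,480),interpolation=cv2.INTER_CUBIC)
cv2.imwrite("pics/c2.png",np.hstack([A,B]))
E
```

```text
scene bench z 0.01126912714328887
orange [182, 177, 15, 30, 158] [188.9 191.7] mean [ 0.5    -0.3399  0.0704] zrange [0.0664 0.0704 0.074 ] rect mm [ 498.8 -340.4] [13.8 88.3] 85.7
red [332, 202, 20, 12, 118] [341.7 206.8] mean [0.5956 0.0251 0.1875] zrange [0.1709 0.1924 0.1964] rect mm [597.8  24.7] [39.5 40.2] 0.9
red [340, 283, 15, 5, 49] [347.3 285. ] mean [0.7773 0.0438 0.1978] zrange [0.1957 0.1977 0.2003] rect mm [777.1  43.2] [ 8.3 26.6] 4.6
blue [308, 242, 3, 16, 32] [308.7 249.8] mean [ 0.629  -0.0431  0.0538] zrange [0.0122 0.0155 0.2695] rect mm [664.1 -38.9] [145.9   5.1] 6.2
blue [167, 254, 33, 29, 508] [186.2 269.8] mean [ 0.7116 -0.3     0.0815] zrange [0.0402 0.0822 0.1207] rect mm [ 707.7 -301.3] [22.9 56.7] 36.6
blue [308, 270, 70, 65, 1926] [342.1 314.5] mean [0.7632 0.0408 0.0147] zrange [0.0103 0.0143 0.0188] rect mm [730.6  38.8] [152.8 148. ] 6.0
blue [318, 272, 3, 18, 34] [318.6 280.1] mean [ 0.686  -0.0165  0.019 ] zrange [0.0098 0.0142 0.0723] rect mm [720.7 -13.7] [114.7   2.8] 4.9
top bench z 0.0004203164131248993
orange [463, 274, 9, 39, 218] [467.1 292
[... 1071 characters left out ...]
blue [272, 165, 6, 15, 49] [273.9 172.2] mean [0.775  0.1092 0.0212] zrange [0.0116 0.0148 0.176 ] rect mm [765.3 105.1] [59.7 14.2] 19.1
blue [311, 190, 28, 64, 938] [326.4 229.6] mean [ 0.6401 -0.0194  0.0145] zrange [0.0096 0.0145 0.0197] rect mm [658.4 -10.1] [149.7  63. ] 5.6
blue [274, 197, 28, 60, 838] [286.3 234. ] mean [0.6276 0.0765 0.0152] zrange [0.0094 0.0147 0.0203] rect mm [647.   73.2] [143.8  56.8] 5.9
blue [453, 216, 6, 5, 12] [455.3 218.3] mean [ 0.6631 -0.3007  0.1157] zrange [0.101  0.1182 0.1219] rect mm [ 663.1 -300.1] [14.6  2.3] 61.1
blue [300, 225, 7, 4, 27] [302.9 226.4] mean [0.6465 0.037  0.0151] zrange [0.0102 0.0153 0.0211] rect mm [646.3  36.8] [ 7.5 14.5] 2.2
```

View pics/c1.png

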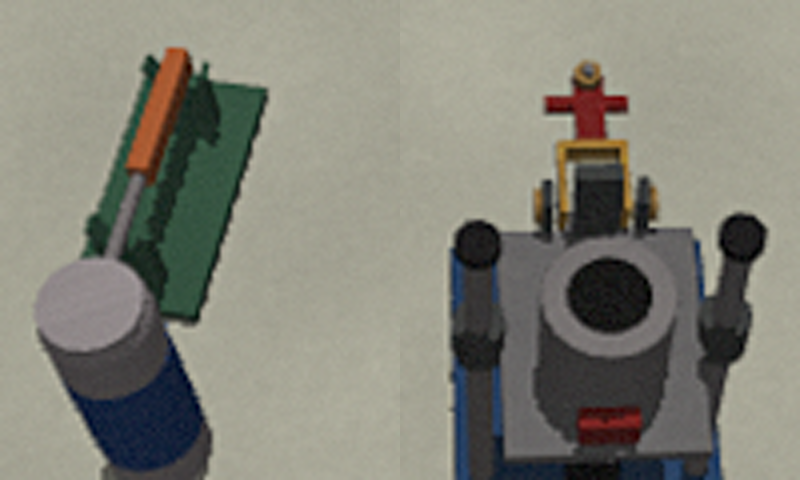

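View pics/c2.png

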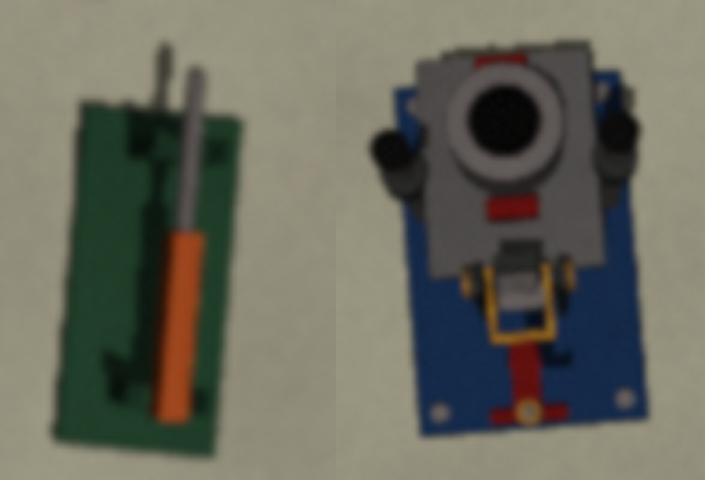

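The crops show the rod seated in its notches with its tip about 3 cm short of the can. The red cross pin sits across the tail end under a bolt, with free space below it. Measured values:

- **Rod:** centre (0.4985, -0.3405, 0.060), yaw -4.3°.
- **Pin:** centre about (0.5817, 0.0233, 0.170), frame yaw about 6°.

```bash
cat > go.py <<'E'
import sys; from h import *
from scipy.spatial.transform import Rotation as R
# go.py x y z yaw_deg : turn first (tool z), then shift in the new tool axes
x,y,z,yaw=map(float,sys.argv[1:5]); s=arm.observe()
R0=R.from_rotvec(s["ee_rot"]); a=np.radians(yaw)
Rt=R.from_matrix(np.array([[np.cos(a),np.sin(a),0],[np.sin(a),-np.cos(a),0],[0,0,-1]]))
print("pos",s["position"].round(4),"toolx",R0.as_matrix()[:,0].round(4),"toolz",R0.as_matrix()[:,2].round(4),"turn",(R0.inv()*Rt).as_rotvec().round(4),
 "shift",Rt.inv().apply(np.array([x,y,z])-s["position"]).round(4),"F",s["force"].round(2))
E
python3 go.py .5314 -.343 .16 -4.3
```

```text
pos [ 0.1458 -0.6073  0.2114] toolx [ 9.724e-01  2.335e-01 -1.000e-04] toolz [-5.0e-04  1.3e-03 -1.0e+00] turn [-0.0014  0.0004  0.3107] shift [ 0.3647 -0.2924  0.0514] F [-0.33 -0.19 -0.09]
```

arm_command(targets=[[[0,0,0,0,0,0.155],[0,0,0,0,0,0.155]]], jaw=0.0918)

```text
clock: 0.35
position: [0.1459, -0.6074, 0.2116]
ee_rot: [-3.138, 0.125, 0.0]
force: [-0.5, -0.2, -0.7]
width: 0.997
gripper_force: 0.0
```

arm_command(targets=[[[0.02,-0.016,0.002,0,0,0],[0.0425,-0.034,0.006,0,0,0],[0.0425,-0.034,0.006,0,0,0],[0.0425,-0.034,0.006,0,0,0],[0.0425,-0.034,0.006,0,0,0],[0.0425,-0.034,0.006,0,0,0],[0.0425,-0.034,0.006,0,0,0],[0.0425,-0.034,0.006,0,0,0],[0.0425,-0.034,0.006,0,0,0],[0,0,0,0,0,0]]])

```text
clock: 1.6
position: [0.5303, -0.3418, 0.1609]
ee_rot: [-3.137, 0.104, -0.001]
force: [-0.3, -0.2, -0.5]
width: 0.996
gripper_force: 0.0
```

```bash
python3 go.py .5314 -.343 .061 -4.3
```

```text
pos [ 0.5303 -0.3418  0.1609] toolx [ 9.978e-01 -6.610e-02  3.000e-04] toolz [ 6.0e-04  3.3e-03 -1.0e+00] turn [-0.0033 -0.0003  0.0089] shift [0.0011 0.0011 0.0999] F [-0.25 -0.18 -0.46]
```

arm_command(targets=[[[0.001,0.001,0,0,0,0.009],[0,0,0.02,0,0,0],[0,0,0.025,0,0,0],[0,0,0.025,0,0,0],[0,0,0.02,0,0,0],[0,0,0.01,0,0,0],[0,0,0,0,0,0],[0,0,0,0,0,0]]])

```text
clock: 2.6
position: [0.5275, -0.349, 0.063]
ee_rot: [3.138, -0.132, 0.002]
force: [-0.2, 0.4, -0.2]
width: 1.003
gripper_force: 0.0
```

arm_command(targets=[[[0,0,0,0,0,0],[0,0,0,0,0,0],[0,0,0,0,0,0],[0,0,0,0,0,0],[0,0,0,0,0,0],[0,0,0,0,0,0],[0,0,0,0,0,0],[0,0,0,0,0,0]]], jaw=0.0, newtons=55)

```text
clock: 3.6
position: [0.5273, -0.3483, 0.0621]
ee_rot: [3.139, -0.131, -0.0]
force: [0.1, 1.0, -0.7]
width: 0.181
gripper_force: 0.0
```

```bash
python3 go.py .5314 -.343 .061 -4.3
```

```text
pos [ 0.5273 -0.3483  0.0621] toolx [ 0.9965 -0.0832 -0.    ] toolz [-0. -0. -1.] turn [ 0.      0.     -0.0083] shift [ 0.0037 -0.0056  0.0011] F [ 0.06  0.98 -0.67]
```

arm_command(targets=[[[0,0,0,0,0,0],[0.002,-0.003,0.001,0,0,-0.004],[0.002,-0.003,0,0,0,-0.004],[0,0,0,0,0,0],[0,0,0,0,0,0],[0,0,0,0,0,0]]], jaw=0.035)

```text
clock: 4.35
position: [0.5317, -0.3428, 0.0612]
ee_rot: [3.139, -0.119, 0.0]
force: [0.1, -0.3, -0.4]
width: 0.378
gripper_force: 0.0
```

```bash
python3 go.py .5314 -.343 .061 -4.3
python3 - <<'E'
from h import *; import m
im=grab("top"); P=pts(im); q=P[m.mask(im,"orange")&(P[...,2]>.06)&(P[...,2]<.085)]; q=q[abs(q[:,1]+.34)<.05]
print(len(q),q.mean(0),cv2.minAreaRect(q[:,:2].astype(np.float32)*1000)); print(cv2.fitLine(q[:,:2].astype(np.float32),2,0,.01,.01).ravel())
im=m.D["top"]; P=pts(im); q=P[m.mask(im,"orange")&(P[...,2]>.06)&(P[...,2]<.085)]
print(len(q),q.mean(0)); print(cv2.fitLine(q[:,:2].astype(np.float32),2,0,.01,.01).ravel())
cv2.imwrite("pics/t2.png",cv2.resize(grab("top")["pixels"][200:340,400:540,::-1],(560,560)))
E
```

```text
pos [ 0.5317 -0.3428  0.0612] toolx [ 0.9971 -0.0755  0.    ] toolz [ 0.e+00 -2.e-04 -1.e+00] turn [ 0.0002 -0.     -0.0005] shift [-0.0003  0.0002  0.0002] F [ 0.13 -0.34 -0.36]
98 [ 0.47297169 -0.33800529  0.07034657] ((473.9056396484375, -338.2806396484375), (13.500709533691406, 38.46846389770508), 85.59355926513672)
[ 0.9986728  -0.05150359  0.47297168 -0.33800527]
218 [ 0.49821312 -0.34019788  0.07051832]
[ 0.9962049  -0.08703897  0.4982131  -0.3401979 ]
```

arm_command(targets=[[[0,0,0,0,0,0],[0,0,0,0,0,0],[0,0,0,0,0,0],[0,0,0,0,0,0],[0,0,0,0,0,0]]], jaw=0.0, newtons=58)

```text
clock: 5.08
position: [0.5318, -0.3427, 0.0611]
ee_rot: [3.139, -0.118, 0.0]
force: [0.3, 0.6, 0.3]
width: 0.01
gripper_force: 0.0
```

```bash
python3 go.py .5314 -.343 .061 -4.3
```

```text
pos [ 0.5318 -0.3427  0.0611] toolx [ 0.9972 -0.0752  0.    ] toolz [ 0.e+00 -1.e-04 -1.e+00] turn [ 0.     -0.     -0.0002] shift [-0.0004  0.0004  0.0001] F [0.26 0.57 0.26]
```

View pics/t2.png

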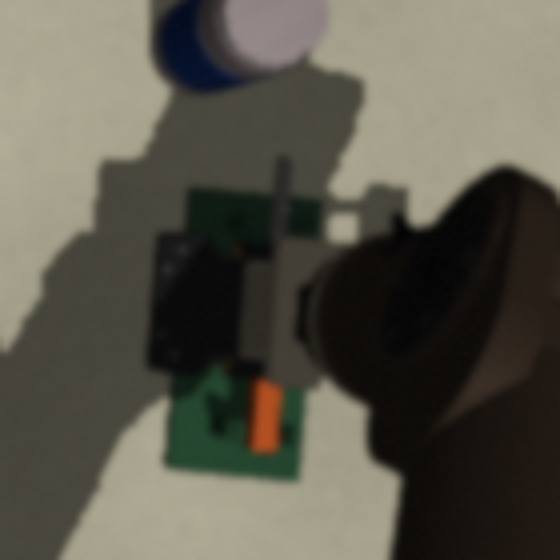

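Run:
```python
from h import *
a=grab("top")["pixels"][200:340,400:520]; im=grab("scene"); b=im["pixels"][150:290,140:260]
cv2.imwrite("pics/t3.png",np.hstack([cv2.resize(x,(400,467),interpolation=cv2.INTER_CUBIC) for x in(a,b)])[:,:,::-1])
print(arm.observe()["width"])
```

```text
0.003578520427917383
```

View pics/t3.png

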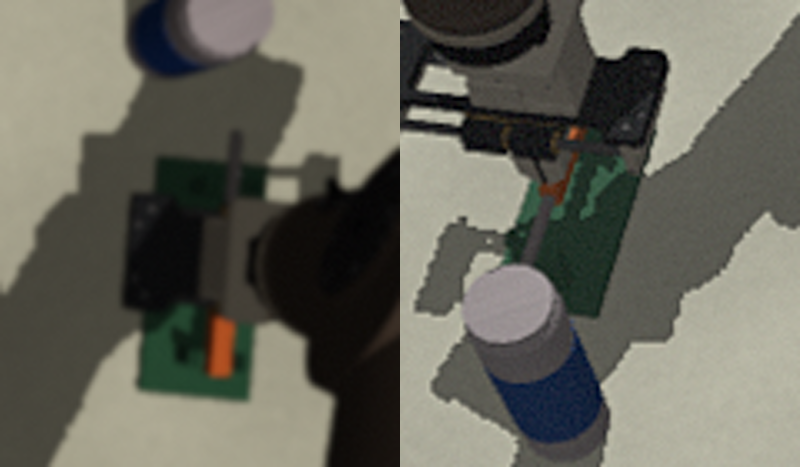

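Run:
```python
from h import *
im=grab("scene"); P=pts(im)
np.set_printoptions(linewidth=250)
for v in range(184,214,3):
    print(v," ".join("%4d/%3d/%3d"%tuple(np.round(P[v,u]*1000)) for u in range(284-140+20,284-140+60,4)))
a=im["pixels"][165:225,150:210]
cv2.imwrite("pics/t4.png",cv2.resize(a,(600,600),interpolation=cv2.INTER_CUBIC)[:,:,::-1])
```

```text
184  559/-358/179  558/-349/179  560/-339/182  559/-331/182  561/-321/185  560/-313/185  560/-304/186  561/-295/188  557/-288/184  558/-279/185
187  557/-362/164  557/-353/166  552/-347/159  557/-335/168  556/-326/167  558/-317/170  560/-307/175  565/-295/182  563/-287/181  566/-277/185
190  565/-360/166  565/-351/166  564/-343/165  564/-334/166  563/-325/166  561/-317/165  550/-314/149  495/-334/ 70  469/-337/ 34  574/-275/187
193  567/-362/157  568/-352/160  570/-342/164  570/-333/164  571/-324/166  571/-315/167  565/-309/159  564/-300/159  564/-292/160  562/-284/158
196  471/-425/  2  568/-355/147  542/-362/109  569/-337/151  571/-327/154  571/-317/156  539/-325/110  504/-335/ 58  470/-342/  9  567/-284/153
199  479/-423/  0  479/-413/  2  476/-404/ -1  543/-355/ 99  539/-347/ 95  545/-334/106  542/-327/101  481/-349/ 10  480/-339/ 11  478/-330/  8
202  489/-421/  1  489/-411/  2  486/-402/ -1 1180/ 18/1060  543/-348/ 89  545/-337/ 93  545/-328/ 94  491/-347/ 13  489/-338/ 11  488/-328/ 11
205  495/-421/ -3  495/-410/ -2  494/-400/ -2  495/-389/  1  500/-376/  9  545/-341/ 79  534/-337/ 64  499/-346/ 11  500/-335/ 14  497/-326/ 10
208  505/-418/ -1  505/-408/ -1  505/-397/  1  505/-387/  2  509/-374/  9  543/-344/ 64  536/-338/ 54  506/-345/  9  503/-336/  4  504/-325/  7
211  513/-416/ -2  512/-407/ -3  513/-396/  0  517/-383/  7  518/-372/ 11  551/-343/ 63  515/-353/  7  517/-342/ 11  515/-333/  9  515/-323/ 10
```

View pics/t4.png

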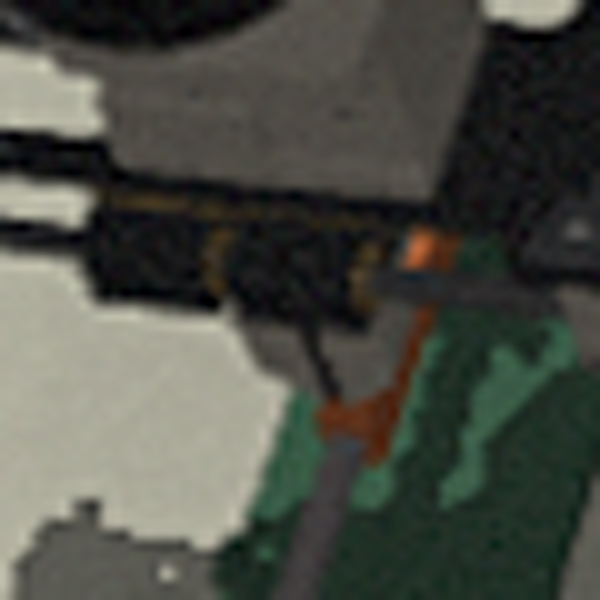

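The fingers have shut above the handle: its whole +y side stays visible and the finger tips end at its top. The real height and the reported height seem to disagree, so I check that with depth.

Run:
```python
from h import *; import m
im0=m.D["scene"]; P=pts(im0); 
q=P[:60,30:160].reshape(-1,3); w=im0["z_map"][:60,30:160].ravel()>0
s=w&(abs(q[:,0]-.146)<.05)&(abs(q[:,1]+.607)<.11)&(q[:,2]>.15)
print("start: z hist",np.histogram(q[s][:,2],np.arange(.15,.42,.01)))
print("lowest",q[s][np.argsort(q[s][:,2])[:12]].round(3).tolist())
im=grab("scene"); P=pts(im); h=cv2.cvtColor(im["pixels"],cv2.COLOR_RGB2HSV)
g=(h[...,1]<80)&(abs(P[...,0]-.5317)<.05)&(abs(P[...,1]+.343)<.1)&(P[...,2]>.03)&(P[...,2]<.2)
q=P[g]; print("now hist",np.histogram(q[:,2],np.arange(.03,.2,.01)))
e=q[np.argsort(q[:,2])]; print(e[:40:2].round(3).tolist())
```

```text
start: z hist (array([  0,   0,   0,   0,   0,   0,   0,  12,  42,  72,  75,  72,  72,
        19,  59, 233, 262, 203, 265,   0,   0,   0,   0,   0,   0,   0]), array([0.15, 0.16, 0.17, 0.18, 0.19, 0.2 , 0.21, 0.22, 0.23, 0.24, 0.25,
       0.26, 0.27, 0.28, 0.29, 0.3 , 0.31, 0.32, 0.33, 0.34, 0.35, 0.36,
       0.37, 0.38, 0.39, 0.4 , 0.41]))
lowest [[0.158, -0.654, 0.225], [0.146, -0.558, 0.227], [0.166, -0.656, 0.228], [0.143, -0.562, 0.228], [0.155, -0.654, 0.228], [0.144, -0.556, 0.228], [0.164, -0.653, 0.229], [0.168, -0.652, 0.229], [0.145, -0.558, 0.229], [0.172, -0.653, 0.23], [0.142, -0.556, 0.23], [0.161, -0.651, 0.23]]
now hist (array([   0,    2,    7,   59,    4,   27,   38,   34,    5,    0,    1,
         93,  192,  252,  159, 1002]), array([0.03, 0.04, 0.05, 0.06, 0.07, 0.08, 0.09, 0.1 , 0.11, 0.12, 0.13,
       0.14, 0.15, 0.16, 0.17, 0.18, 0.19]))
[[0.579, -0.331, 0.048], [0.581, -0.331, 0.055], [0.558, -0.343, 0.056], [0.582, -0.344, 0.059], [0.571, -0.344, 0.06], [0.555, -0.343, 0.061], [0.547, -0.342, 0.061], [0.57, -0.349, 0.061], [0.578, -0.342, 0.061], [0.567, -0.342, 0.062], [0.575, -0.345, 0.062], [0.556, -0.344, 0.062], [0.581, -0.344, 0.062], [0.559, -0.348, 0.063], [0.562, -0.343, 0.063], [0.557, -0.346, 0.063], [0.568, -0.349, 0.063], [0.579, -0.349, 0.063], [0.546, -0.349, 0.063], [0.576, -0.342, 0.064]]
```

The depth shows the fingertips about 32 mm higher than the reported TCP implies. The offset is the same at the start pose, and the gripper body height agrees with it. I reopen and go down by that amount.

arm_command(targets=[[[0,0,0,0,0,0],[0,0,0,0,0,0],[0,0,0,0,0,0],[0,0,0.004,0,0,0],[0,0,0.008,0,0,0],[0,0,0.008,0,0,0],[0,0,0.008,0,0,0],[0,0,0.004,0,0,0],[0,0,0,0,0,0],[0,0,0,0,0,0]]], jaw=0.05)

```text
clock: 6.52
position: [0.5319, -0.3428, 0.0293]
ee_rot: [3.139, -0.118, 0.001]
force: [0.3, -1.0, -0.6]
width: 0.542
gripper_force: 0.0
```

```bash
python3 go.py .5314 -.343 .029 -4.3
python3 - <<'E'
from h import *
im=grab("scene"); P=pts(im); h=cv2.cvtColor(im["pixels"],cv2.COLOR_RGB2HSV)
g=(h[...,1]<80)&(abs(P[...,0]-.5317)<.05)&(abs(P[...,1]+.343)<.1)&(P[...,2]>.02)&(P[...,2]<.2)
q=P[g]; print("now hist",np.histogram(q[:,2],np.arange(.02,.2,.01))[0])
E
```

```text
pos [ 0.5319 -0.3428  0.0293] toolx [ 9.972e-01 -7.530e-02  3.000e-04] toolz [ 3.e-04 -2.e-04 -1.e+00] turn [ 0.0002 -0.0003 -0.0003] shift [-0.0005  0.0002  0.0003] F [ 0.28 -1.02 -0.63]
now hist [  1   0  12  48  99  37  22  11   8  90 220 254 212 919 116 126  46]
```

arm_command(targets=[[[0,0,0,0,0,0],[0,0,0,0,0,0],[0,0,0,0,0,0],[0,0,0,0,0,0],[0,0,0,0,0,0],[0,0,0,0,0,0]]], jaw=0.0, newtons=58)

```text
clock: 7.32
position: [0.5318, -0.3427, 0.0292]
ee_rot: [3.139, -0.118, -0.0]
force: [0.1, 0.0, 0.3]
width: 0.149
gripper_force: 58.0
```

Gripped at 13.7 mm. Lifting the rod straight up.

arm_command(targets=[[[0,0,-0.006,0,0,0],[0,0,-0.012,0,0,0],[0,0,-0.016,0,0,0],[0,0,-0.02,0,0,0],[0,0,-0.02,0,0,-0.05],[0,0,-0.011,0,0,-0.05],[0,0,0,0,0,-0.05],[0,0,0,0,0,-0.03],[0,0,0,0,0,0]]])

```text
clock: 8.45
position: [0.5318, -0.3427, 0.1145]
ee_rot: [3.137, 0.164, 0.0]
force: [0.0, -0.5, -1.2]
width: 0.151
gripper_force: 58.0
```

```bash
python3 go.py .419 .006 .110 6
```

```text
pos [ 0.5318 -0.3427  0.1145] toolx [9.945e-01 1.043e-01 2.000e-04] toolz [ 2.e-04 -1.e-04 -1.e+00] turn [ 0.0002 -0.0002 -0.0003] shift [-0.0757 -0.3585  0.0045] F [ 0.02 -0.48 -1.2 ]
```

arm_command(targets=[[[-0.0045,-0.02,0,0,0,0],[-0.0095,-0.045,0,0,0,0],[-0.0095,-0.045,0.001,0,0,0],[-0.0095,-0.045,0.001,0,0,0],[-0.0095,-0.045,0.001,0,0,0],[-0.0095,-0.045,0.001,0,0,0],[-0.0095,-0.045,0,0,0,0],[-0.0095,-0.04,0,0,0,0],[-0.0045,-0.0285,0,0,0,0],[0,0,0,0,0,0]]])

```text
clock: 9.7
position: [0.4188, 0.0081, 0.1104]
ee_rot: [-3.136, -0.169, -0.001]
force: [0.9, -0.4, -0.9]
width: 0.145
gripper_force: 58.0
```

arm_command(targets=[[[0,0,0,0,0,0],[0,0,0,0,0,0],[0,0,0,0,0,0]]])

```text
clock: 10.07
position: [0.4194, 0.0052, 0.1101]
ee_rot: [3.137, 0.162, -0.0]
force: [0.2, -0.5, -1.2]
width: 0.147
gripper_force: 58.0
```

```bash
cat > look.py <<'E'
from h import *; import m,sys
s=arm.observe(); print("t",s["clock"],s["position"].round(4),"F",s["force"].round(2))
top=grab("top"); sc=grab("scene")
for n,im in(("top",top),("scene",sc)):
    P=pts(im); v=im["z_map"]>0
    for c,lo,hi in(("orange",.05,.25),("red",.1,.23)):
        k,l,st,ce=cv2.connectedComponentsWithStats(m.mask(im,c).astype(np.uint8))
        for i in range(1,k):
            q=P[(l==i)&v]
            if len(q)<8: continue
            q=q[(q[:,2]>lo)&(q[:,2]<hi)]
            if len(q)<8 or abs(q[:,1].mean())>.2: continue
            print(n,c,len(q),"mean",q.mean(0).round(4),"z",np.percentile(q[:,2],[5,50,95]).round(4),"x",np.percentile(q[:,0],[2,98]).round(4),"y",np.percentile(q[:,1],[2,98]).round(4))
# shaft: grey points ahead of the handle, above the bench
    S=cv2.cvtColor(im["pixels"],cv2.COLOR_RGB2HSV)[...,1]; x0=s["position"]
    d=P-x0-[0,0,.031]; u=d@[.9945,.1045,0]; w=d@[-.1045,.9945,0]
    g=v&(S<90)&(u>.022)&(u<.1)&(abs(w)<.015)&(abs(d[...,2])<.02); q=np.c_[u[g],w[g],P[g][:,2]]
    if len(q)>8:
        print(n,"shaft n",len(q),"u",np.percentile(q[:,0],[2,98]).round(4)); 
        print("  w=",np.polyfit(q[:,0],q[:,1],1).round(4),"z=",np.polyfit(q[:,0],q[:,2],1).round(4))
E
python3 go.py .419 .006 .110 6; python3 look.py
```

```text
pos [0.4194 0.0052 0.1101] toolx [ 9.947e-01  1.029e-01 -1.000e-04] toolz [-1.e-04 -2.e-04 -1.e+00] turn [ 0.0002  0.0001 -0.0016] shift [-0.0003 -0.0008  0.0001] F [ 0.19 -0.47 -1.24]
t 10.075 [0.4194 0.0052 0.1101] F [ 0.19 -0.47 -1.24]
top orange 13 mean [0.5848 0.0268 0.1961] z [0.1918 0.1953 0.201 ] x [0.5785 0.5902] y [0.0197 0.0308]
top red 22 mean [0.7787 0.044  0.1973] z [0.1939 0.1983 0.2013] x [0.775  0.7827] y [0.0307 0.0554]
top red 76 mean [0.6954 0.0344 0.1976] z [0.1945 0.1978 0.201 ] x [0.6896 0.7017] y [0.0209 0.0476]
top red 99 mean [0.6049 0.0255 0.1935] z [0.1906 0.1933 0.1968] x [0.5906 0.6175] y [0.0188 0.0335]
top red 21 mean [0.5795 0.0373 0.1733] z [0.1711 0.173  0.1755] x [0.5764 0.5829] y [0.0321 0.0419]
top red 23 mean [0.5824 0.0086 0.1735] z [0.1706 0.1743 0.1758] x [0.579  0.5855] y [0.0022 0.0147]
top shaft n 124 u [0.029  0.0885]
  w= [-0.0002  0.0002] z= [-0.0137  0.1456]
scene red 128 mean [0.5951 0.0244 0.1867] z [0.1716 0.1922 0.1956] x [0.5783 0.6157] y [0.0047 0.0434]
scene red 50 mean [0.7776 0.0435 0.1981] z [0.1959 0.198  0.2003] x [0.7722 0.7817] y [0.0302 0.0563]
scene shaft n 99 u [0.0261 0.0905]
  w= [ 0.0021 -0.001 ] z= [-0.0114  0.1457]
```

arm_command(targets=[[[0.008,-0.001,0,0,0,-0.002],[0.016,0,0,0,0,0],[0.018,0,0,0,0,0],[0.018,0,0,0,0,0],[0.016,0,0,0,0,0],[0.014,0,0,0,0,0],[0.009,0,0,0,0,0],[0,0,0,0,0,0],[0,0,0,0,0,0],[0,0,0,0,0,0]]])

```text
clock: 11.42
position: [0.5171, 0.0174, 0.1102]
ee_rot: [3.137, 0.167, -0.0]
force: [-0.6, -0.8, -1.2]
width: 0.146
gripper_force: 58.0
```

```bash
python3 go.py .518 .0165 .125 6
```

```text
pos [0.5171 0.0174 0.1102] toolx [ 9.943e-01  1.065e-01 -2.000e-04] toolz [-2.e-04 -2.e-04 -1.e+00] turn [0.0001 0.0002 0.002 ] shift [ 0.0008  0.001  -0.0148] F [-0.64 -0.77 -1.16]
```

arm_command(targets=[[[0,0,-0.004,0,0,0],[0,0,-0.005,0,0,0],[0,0,-0.005,0,0,0],[0,0,-0.001,0,0,0],[0,0,0,0,0,0],[0,0,0,0,0,0]]])

```text
clock: 12.18
position: [0.5174, 0.0175, 0.125]
ee_rot: [3.137, 0.168, -0.0]
force: [0.3, -1.0, -1.0]
width: 0.148
gripper_force: 58.0
```

arm_command(targets=[[[0,0,-0.001,0,0,0],[0,0,-0.0005,0,0,0],[0,0,0,0,0,0]]])

```text
clock: 12.55
position: [0.5176, 0.0175, 0.1267]
ee_rot: [3.137, 0.168, 0.0]
force: [0.0, 0.8, -1.4]
width: 0.147
gripper_force: 58.0
```

arm_command(targets=[[[0,0,-0.001,0,0,0],[0,0,-0.0005,0,0,0],[0,0,0,0,0,0]]])

```text
clock: 12.92
position: [0.5175, 0.0175, 0.1281]
ee_rot: [3.137, 0.168, 0.0]
force: [0.2, -0.7, -1.2]
width: 0.146
gripper_force: 58.0
```

arm_command(targets=[[[0,0,-0.001,0,0,0],[0,0,-0.0005,0,0,0],[0,0,0,0,0,0]]])

```text
clock: 13.3
position: [0.5172, 0.0174, 0.1294]
ee_rot: [3.137, 0.167, -0.001]
force: [0.4, 0.1, -4.9]
width: 0.149
gripper_force: 58.0
```

arm_command(targets=[[[0,0,-0.0005,0,0,0],[0,0,-0.0005,0,0,0],[0,0,0,0,0,0]]])

```text
clock: 13.68
position: [0.5171, 0.0174, 0.1304]
ee_rot: [3.137, 0.168, -0.001]
force: [-2.1, -0.8, -4.6]
width: 0.147
gripper_force: 58.0
```

```bash
python3 look.py | grep -v orange
```

```text
t 13.675 [0.5171 0.0174 0.1304] F [-2.13 -0.78 -4.56]
top red 23 mean [0.7788 0.0438 0.197 ] z [0.1943 0.1979 0.2012] x [0.7755 0.7829] y [0.0307 0.0554]
top red 78 mean [0.6957 0.0343 0.1972] z [0.1938 0.1975 0.2015] x [0.6902 0.7035] y [0.0208 0.0476]
scene red 51 mean [0.7775 0.0433 0.198 ] z [0.1952 0.1978 0.2015] x [0.7722 0.782 ] y [0.0301 0.0562]
scene shaft n 26 u [0.0226 0.0698]
  w= [ 0.094  -0.0038] z= [0.1807 0.1601]
```

arm_command(targets=[[[0,0,-0.001,0,0,0],[0,0,-0.001,0,0,0],[0,0,0,0,0,0]]])

```text
clock: 14.15
position: [0.5175, 0.0175, 0.1327]
ee_rot: [3.137, 0.168, -0.0]
force: [-3.8, -0.2, -4.6]
width: 0.151
gripper_force: 58.0
```

arm_command(targets=[[[0,0,-0.001,0,0,0],[0,0,-0.001,0,0,0],[0,0,0,0,0,0]]])

```text
clock: 14.52
position: [0.5177, 0.0175, 0.1348]
ee_rot: [3.137, 0.167, 0.001]
force: [-1.8, -0.5, -4.7]
width: 0.151
gripper_force: 58.0
```

arm_command(targets=[[[0,0,-0.001,0,0,0],[0,0,-0.001,0,0,0],[0,0,0,0,0,0]]])

```text
clock: 14.9
position: [0.5177, 0.0175, 0.1368]
ee_rot: [3.137, 0.168, 0.0]
force: [-2.9, 0.1, -5.0]
width: 0.147
gripper_force: 58.0
```

arm_command(targets=[[[-0.001,0,-0.001,0,0,0],[-0.0005,0,-0.001,0,0,0],[0,0,0,0,0,0]]])

```text
clock: 15.28
position: [0.5168, 0.0175, 0.1391]
ee_rot: [-3.137, -0.167, -0.003]
force: [1.7, 0.5, -3.9]
width: 0.146
gripper_force: 58.0
```

arm_command(targets=[[[-0.0005,0,-0.001,0,0,0],[-0.0005,0,-0.001,0,0,0],[0,0,0,0,0,0]]])

```text
clock: 15.65
position: [0.5151, 0.0173, 0.1408]
ee_rot: [3.137, 0.168, 0.0]
force: [-0.0, -0.3, -3.4]
width: 0.145
gripper_force: 58.0
```

arm_command(targets=[[[-0.0004,0,-0.001,0,0,0],[0,0,0,0,0,0]]])

```text
clock: 15.9
position: [0.5146, 0.0172, 0.1417]
ee_rot: [3.137, 0.168, 0.0]
force: [0.6, -0.0, -2.9]
width: 0.149
gripper_force: 58.0
```

```bash
python3 look.py | grep -v orange
```

```text
t 15.9 [0.5146 0.0172 0.1417] F [ 0.58 -0.03 -2.92]
top red 23 mean [0.7789 0.0429 0.186 ] z [0.1826 0.1868 0.1898] x [0.7756 0.7832] y [0.031  0.0538]
top red 78 mean [0.6958 0.0342 0.1861] z [0.1801 0.1871 0.1903] x [0.6901 0.7045] y [0.021  0.0477]
top shaft n 18 u [0.0539 0.0596]
  w= [-0.9806  0.0548] z= [1.5392 0.0916]
scene red 53 mean [0.7773 0.0442 0.1853] z [0.1828 0.1853 0.1884] x [0.7708 0.781 ] y [0.0288 0.0571]
scene shaft n 35 u [0.0225 0.0698]
  w= [ 0.2116 -0.0066] z= [0.2105 0.1703]
```

The table is already sinking (0.198 to 0.186). I raise the rod slightly for margin and hold.

arm_command(targets=[[[-0.0003,0,-0.001,0,0,0],[-0.0003,0,-0.001,0,0,0],[0,0,0,0,0,0],[0,0,0,0,0,0]]])

```text
clock: 16.5
position: [0.5141, 0.0171, 0.1436]
ee_rot: [3.137, 0.167, 0.0]
force: [0.7, 1.3, -3.2]
width: 0.148
gripper_force: 58.0
```

```bash
python3 look.py | grep -v orange
```

```text
t 16.5 [0.5141 0.0171 0.1436] F [ 0.71  1.27 -3.24]
top red 19 mean [0.7788 0.0427 0.1694] z [0.166  0.1693 0.1723] x [0.7767 0.7803] y [0.0293 0.0546]
top red 74 mean [0.6958 0.0339 0.1685] z [0.1656 0.1693 0.1728] x [0.69   0.7035] y [0.0213 0.0465]
top shaft n 18 u [0.0534 0.0599]
  w= [-0.4607  0.0267] z= [0.97   0.1245]
scene red 51 mean [0.7779 0.0432 0.1682] z [0.1656 0.1681 0.1703] x [0.7733 0.7822] y [0.0292 0.0562]
scene shaft n 36 u [0.0222 0.0706]
  w= [ 0.0521 -0.0024] z= [0.1194 0.1749]
```

Sinking at about 29 mm/s with 2 N on the rod. I hold until it stops.

arm_command(targets=[[[0,0,0,0,0,0],[0,0,0,0,0,0],[0,0,0,0,0,0],[0,0,0,0,0,0],[0,0,0,0,0,0],[0,0,0,0,0,0],[0,0,0,0,0,0],[0,0,0,0,0,0],[0,0,0,0,0,0],[0,0,0,0,0,0]]])

```text
clock: 17.85
position: [0.5141, 0.0172, 0.1436]
ee_rot: [3.137, 0.168, 0.0]
force: [0.7, -0.0, -3.3]
width: 0.149
gripper_force: 58.0
```

arm_command(targets=[[[0,0,0,0,0,0],[0,0,0,0,0,0],[0,0,0,0,0,0],[0,0,0,0,0,0],[0,0,0,0,0,0],[0,0,0,0,0,0],[0,0,0,0,0,0],[0,0,0,0,0,0],[0,0,0,0,0,0],[0,0,0,0,0,0]]])

```text
clock: 19.1
position: [0.5141, 0.0171, 0.1436]
ee_rot: [3.137, 0.168, 0.0]
force: [0.6, -0.3, -4.1]
width: 0.148
gripper_force: 58.0
```

```bash
python3 look.py | grep -v orange|grep -v shaft
```

```text
t 19.1 [0.5141 0.0171 0.1436] F [ 0.65 -0.29 -4.14]
top red 19 mean [0.7787 0.0414 0.1306] z [0.1262 0.1304 0.1349] x [0.7758 0.7814] y [0.0299 0.0541]
top red 67 mean [0.6959 0.034  0.1293] z [0.1251 0.13   0.134 ] x [0.6906 0.7049] y [0.0217 0.048 ]
  w= [-0.5956  0.0341] z= [0.954  0.1261]
scene red 50 mean [0.7778 0.0442 0.1304] z [0.1279 0.1304 0.1334] x [0.7724 0.7819] y [0.0287 0.0564]
  w= [ 0.061  -0.0027] z= [0.1555 0.1736]
```

arm_command(targets=[[[0,0,0,0,0,0],[0,0,0,0,0,0],[0,0,0,0,0,0],[0,0,0,0,0,0],[0,0,0,0,0,0],[0,0,0,0,0,0],[0,0,0,0,0,0],[0,0,0,0,0,0]]])

```text
clock: 20.2
position: [0.5141, 0.0171, 0.1436]
ee_rot: [3.137, 0.167, -0.0]
force: [1.6, -0.1, -4.5]
width: 0.15
gripper_force: 58.0
```

```bash
sed -i 's/("red",.1,.23)/("red",.04,.23)/' look.py; python3 look.py | grep -v orange|grep -v shaft
```

```text
t 20.2 [0.5141 0.0171 0.1436] F [ 1.55 -0.07 -4.5 ]
top red 18 mean [0.779  0.0421 0.1298] z [0.1264 0.1298 0.1333] x [0.7763 0.7815] y [0.03   0.0542]
top red 67 mean [0.6959 0.034  0.1292] z [0.1255 0.1299 0.1338] x [0.6909 0.7046] y [0.0217 0.0479]
  w= [-0.6325  0.0362] z= [1.201  0.1115]
scene red 50 mean [0.7779 0.0437 0.1306] z [0.1276 0.1307 0.1329] x [0.7717 0.7822] y [0.0287 0.0564]
  w= [ 0.0547 -0.0023] z= [0.1118 0.1754]
```

Run:
```python
from h import *
im=grab("scene"); a=im["pixels"][185:335,290:400]; P=pts(im)
b=cv2.imread("pics/scene0.png")[185:335,290:400,::-1]
A=np.hstack([cv2.resize(x,(400,545),interpolation=cv2.INTER_CUBIC) for x in(b,a)])
cv2.imwrite("pics/s5.png",cv2.convertScaleAbs(A,alpha=1.4)[:,:,::-1]); print(arm.observe()["force"])
```

```text
[ 0.1553719   0.28096872 -3.7442233 ]
```

View pics/s5.png

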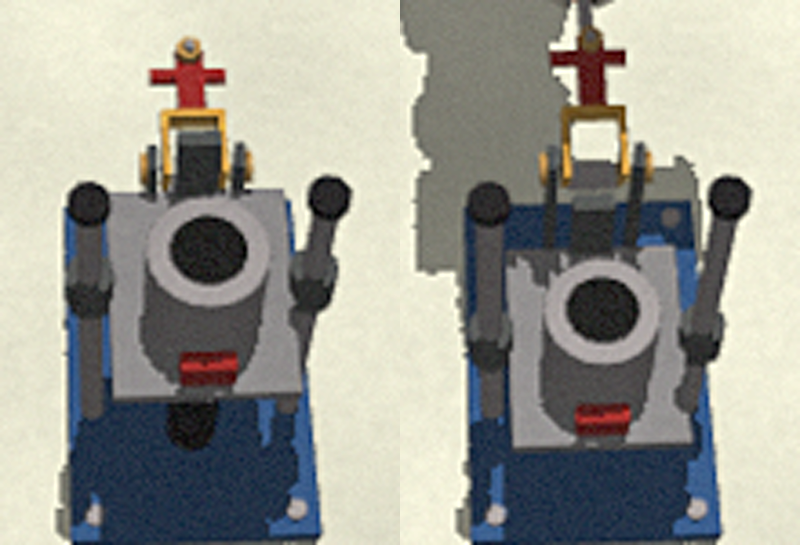

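The left panel is before and the right is now. The table and sleeve sit visibly lower, and the red pin has risen from about (187,76) to (588,58). I check the pawl angle and the plate height with depth.

Run:
```python
from h import *; import m
for n,im in(("start",m.D["scene"]),("now",grab("scene"))):
    P=pts(im); h=cv2.cvtColor(im["pixels"],cv2.COLOR_RGB2HSV); H,S,V=[h[...,i].astype(int) for i in range(3)]
    d=P-[.691,.035,0]; u=d@[.9945,.1045,0]; w=d@[-.1045,.9945,0]
    red=((H<6)|(H>172))&(S>130)&(V>25)&(u>-.13)&(u<-.06)&(abs(w)<.03)
    t=red&(abs(w)<.006)&(u>-.105); q=P[t]; c=np.polyfit(u[t],q[:,2],1); print(n,"tail n",t.sum(),"slope",c.round(3),"z at pin",np.polyval(c,-.105).round(4),"at -.075",np.polyval(c,-.075).round(4))
    p=red&(abs(w)>.010); print(" pin top z",np.percentile(P[p][:,2],[10,50,90]).round(4),p.sum())
    pl=(S<60)&(abs(w)>.04)&(abs(w)<.055)&(abs(u-.06)<.05)&(P[...,2]>.03)&(P[...,2]<.18)
    print(" plate z",np.percentile(P[pl][:,2],[10,50,90]).round(4),pl.sum())
    sl=(abs(u-.02)<.12)&(abs(w)<.04)&(S<70); print(" sleeve top",np.percentile(P[sl][:,2],[98,99]).round(4))
```

```text
start tail n 69 slope [0.061 0.199] z at pin 0.1925 at -.075 0.1943
 pin top z [0.1711 0.1731 0.1756] 42
 plate z [0.1749 0.1776 0.1793] 379
 sleeve top [0.2452 0.2459]
now tail n 81 slope [-0.228  0.184] z at pin 0.2081 at -.075 0.2013
 pin top z [0.1864 0.1888 0.1919] 35
 plate z [0.1081 0.111  0.1251] 475
 sleeve top [0.1952 0.2035]
```

Pin rise is about 15.6 mm, which puts the pawl near 0.21 rad: clear of the teeth and below the stop. The table has been still for over 1 s, 67 mm down, which is not a multiple of 15 mm, so it is at the bottom. I lower the rod.

arm_command(targets=[[[0,0,0.002,0,0,0],[0,0,0.003,0,0,0],[0,0,0.003,0,0,0],[0,0,0.003,0,0,0],[0,0,0.003,0,0,0],[0,0,0.004,0,0,0],[0,0,0.005,0,0,0],[0,0,0.005,0,0,0],[0,0,0.004,0,0,0],[0,0,0,0,0,0]]])

```text
clock: 21.65
position: [0.5138, 0.0171, 0.1112]
ee_rot: [3.137, 0.168, -0.001]
force: [0.6, -0.5, -1.3]
width: 0.143
gripper_force: 58.0
```

```bash
python3 go.py .419 .006 .110 6
```

```text
pos [0.5138 0.0171 0.1112] toolx [ 9.943e-01  1.066e-01 -7.000e-04] toolz [-7.e-04 -1.e-04 -1.e+00] turn [0.     0.0007 0.002 ] shift [-0.0954  0.0011  0.0012] F [ 0.55 -0.46 -1.3 ]
```

arm_command(targets=[[[-0.008,0,0,0,0,0.002],[-0.016,0,0,0,0,0],[-0.018,0,0,0,0,0],[-0.018,0,0,0,0,0],[-0.016,0,0,0,0,0],[-0.012,0,0,0,0,0],[-0.008,0,0,0,0,0],[0,0,0,0,0,0],[0,0,0,0,0,0],[0,0,0,0,0,0]]])

```text
clock: 22.9
position: [0.4191, 0.0072, 0.1116]
ee_rot: [-3.137, -0.164, -0.0]
force: [0.1, 0.3, -1.6]
width: 0.146
gripper_force: 58.0
```

```bash
python3 look.py; python3 go.py .5318 -.3427 .110 -4.3; python3 go.py .5318 -.3427 .110 6
```

```text
t 22.9 [0.4191 0.0072 0.1116] F [ 0.12  0.31 -1.58]
top orange 15 mean [0.5855 0.0263 0.1935] z [0.1895 0.1925 0.199 ] x [0.5786 0.5907] y [0.0193 0.0309]
top red 21 mean [0.7791 0.0411 0.1297] z [0.1244 0.1303 0.1336] x [0.776  0.7833] y [0.03  0.054]
top red 65 mean [0.6958 0.034  0.13  ] z [0.1272 0.1306 0.1344] x [0.6907 0.7039] y [0.0217 0.0478]
top red 98 mean [0.6049 0.0254 0.1932] z [0.1895 0.193  0.1967] x [0.5907 0.6174] y [0.0189 0.0335]
top red 23 mean [0.5795 0.0379 0.1736] z [0.1708 0.1739 0.1771] x [0.5764 0.5828] y [0.0322 0.0438]
top red 23 mean [0.5824 0.0086 0.173 ] z [0.1706 0.1733 0.1763] x [0.579  0.5855] y [0.0022 0.0147]
top shaft n 128 u [0.0271 0.0888]
  w= [0.0004 0.0003] z= [0.0015 0.1464]
scene red 126 mean [0.5954 0.0242 0.1869] z [0.1714 0.1925 0.1957] x [0.5787 0.6143] y [0.0046 0.0435]
scene red 51 mean [0.7778 0.0439 0.1304] z [0.1279 0.1302 0.1337] x [0.7716 0.782 ] y [0.0287 0.0563]
scene shaft n 100 u [0.0237 0.0906]
  w= [-0.0026 -0.0007] z= [-0.0076  0.1468]
pos [0.4189 0.0072 0.1116] toolx [0.9945 0.1045 0.    ] toolz [ 0.e+00  1.e-04 -1.e+00] turn [-1.000e-04 -0.000e+00  1.798e-01] shift [0.1388 0.3404 0.0016] F [-0.39 -0.19 -2.58]
pos [0.4189 0.0072 0.1116] toolx [0.9945 0.1045 0.    ] toolz [ 0.e+00  1.e-04 -1.e+00] turn [-0.0001 -0.      0.    ] shift [0.0757 0.3598 0.0016] F [-0.39 -0.19 -2.58]
```

The pawl is re-engaged with the tail at its original height, and the table stays down. Carrying the rod back.

arm_command(targets=[[[0.004,0.02,0,0,0,0],[0.008,0.045,0,0,0,0],[0.0085,0.045,0,0,0,0],[0.0085,0.045,0,0,0,0],[0.0085,0.045,0,0,0,0],[0.0085,0.045,0,0,0,0],[0.0085,0.045,0,0,0,0],[0.0075,0.04,0,0,0,0],[0.004,0.03,0,0,0,0],[0,0,0,0,0,0]]])

```text
clock: 24.25
position: [0.5214, -0.3471, 0.111]
ee_rot: [3.136, 0.159, -0.001]
force: [-0.7, 1.1, -2.5]
width: 0.146
gripper_force: 58.0
```

arm_command(targets=[[[0,0,0,0,0,0.06],[0,0,0,0,0,0.06],[0,0,0,0,0,0.06],[0,0,0,0,0,0],[0,0,0,0,0,0],[0,0,0,0,0,0]]])

```text
clock: 25.0
position: [0.5219, -0.3438, 0.1116]
ee_rot: [-3.139, 0.117, 0.0]
force: [0.1, 0.6, -0.8]
width: 0.148
gripper_force: 58.0
```

```bash
python3 go.py .5318 -.3427 .050 -4.3
```

```text
pos [ 0.5219 -0.3438  0.1116] toolx [ 9.972e-01 -7.430e-02 -1.000e-04] toolz [-0.e+00  1.e-04 -1.e+00] turn [-0.0001  0.0001  0.0007] shift [ 0.0098 -0.0019  0.0616] F [ 0.08  0.57 -0.76]
```

arm_command(targets=[[[0.005,-0.001,0.006,0,0,0.001],[0.005,-0.001,0.014,0,0,0],[0,0,0.016,0,0,0],[0,0,0.014,0,0,0],[0,0,0.008,0,0,0],[0,0,0.004,0,0,0],[0,0,0,0,0,0],[0,0,0,0,0,0],[0,0,0,0,0,0]]])

```text
clock: 26.12
position: [0.5323, -0.343, 0.0501]
ee_rot: [3.139, -0.12, 0.001]
force: [-1.1, 0.8, -1.0]
width: 0.144
gripper_force: 58.0
```

```bash
python3 go.py .5318 -.3427 .0292 -4.3
```

```text
pos [ 0.5323 -0.343   0.0501] toolx [ 9.971e-01 -7.620e-02  8.000e-04] toolz [ 7.e-04 -4.e-04 -1.e+00] turn [ 0.0004 -0.0008 -0.0012] shift [-0.0005 -0.0002  0.0209] F [-1.11  0.76 -0.96]
```

arm_command(targets=[[[0,0,0.005,0,0,0],[0,0,0.005,0,0,0],[0,0,0.004,0,0,0],[0,0,0.003,0,0,0],[0,0,0.002,0,0,0],[0,0,0,0,0,0],[0,0,0,0,0,0]]])

```text
clock: 27.0
position: [0.5321, -0.3429, 0.0308]
ee_rot: [3.139, -0.12, 0.0]
force: [0.0, 1.0, -0.9]
width: 0.148
gripper_force: 58.0
```

arm_command(targets=[[[0,0,0.001,0,0,0],[0,0,0.0005,0,0,0],[0,0,0,0,0,0],[0,0,0,0,0,0]]])

```text
clock: 27.5
position: [0.532, -0.3428, 0.0292]
ee_rot: [3.139, -0.12, 0.0]
force: [-0.4, 0.1, -0.8]
width: 0.148
gripper_force: 58.0
```

arm_command(targets=[[[0,0,0.0005,0,0,0],[0,0,0,0,0,0],[0,0,0,0,0,0]]], newtons=5)

```text
clock: 27.88
position: [0.5321, -0.3429, 0.0291]
ee_rot: [3.139, -0.12, 0.0]
force: [-1.9, 1.3, 5.6]
width: 0.151
gripper_force: 5.0
```

arm_command(targets=[[[0,0,0,0,0,0],[0,0,0,0,0,0],[0,0,0,0,0,0],[0,0,0,0,0,0],[0,0,0,0,0,0]]], jaw=0.04)

```text
clock: 28.5
position: [0.532, -0.3428, 0.0286]
ee_rot: [3.139, -0.12, -0.0]
force: [-0.1, 0.5, 0.5]
width: 0.438
gripper_force: 0.0
```

arm_command(targets=[[[0,0,-0.005,0,0,0],[0,0,-0.015,0,0,0],[0,0,-0.025,0,0,0],[0,0,-0.03,0,0,0],[0,0,-0.03,0,0,0],[0,0,-0.025,0,0,0],[0,0,-0.02,0,0,0],[0,0,0,0,0,0]]])

```text
clock: 29.5
position: [0.5331, -0.3434, 0.1813]
ee_rot: [3.137, -0.12, 0.006]
force: [0.3, 0.1, 0.2]
width: 0.434
gripper_force: 0.0
```

arm_command(targets=[[[-0.02,0,0,0,0,0],[-0.04,0,0,0,0,0],[-0.04,0.02,0,0,0,0],[-0.04,0.02,0,0,0,0],[-0.02,0.01,0,0,0,0],[0,0,0,0,0,0],[0,0,0,0,0,0],[0,0,0,0,0,0]]])

```text
clock: 30.5
position: [0.3698, -0.3797, 0.1784]
ee_rot: [-3.139, 0.117, -0.0]
force: [-0.7, 0.1, -0.4]
width: 0.437
gripper_force: 0.0
```

```bash
python3 - <<'E'
from h import *; import m
for n in("top","scene"):
  for t,im in(("before",m.D[n]),("now",grab(n))):
    P=pts(im); M=m.mask(im,"orange")&(P[...,2]>.055)&(P[...,2]<.085)&(abs(P[...,1]+.34)<.06); q=P[M]
    S=cv2.cvtColor(im["pixels"],cv2.COLOR_RGB2HSV)[...,1]
    g=(S<90)&(P[...,0]>.55)&(P[...,0]<.64)&(abs(P[...,1]+.346)<.015)&(P[...,2]>.045)&(P[...,2]<.08); r=P[g]
    print(n,t,len(q),q.mean(0).round(4),np.round(cv2.minAreaRect(q[:,:2].astype(np.float32)*1000)[0],1),"zslope",np.polyfit(q[:,0],q[:,2],1).round(3),"shaft",len(r),r.mean(0).round(4),np.percentile(r[:,0],98).round(4))
    if n=="scene": A=im["pixels"][160:290,140:250]; B=A if t=="before" else np.hstack([B,A])
cv2.imwrite("pics/end.png",cv2.resize(B,(780,460),interpolation=cv2.INTER_CUBIC)[:,:,::-1])
E
python3 look.py|grep red
```

```text
top before 218 [ 0.4982 -0.3402  0.0705] [ 498.2 -340.6] zslope [-0.009  0.075] shaft 138 [ 0.5849 -0.3467  0.0634] 0.619
top now 37 [ 0.535  -0.3419  0.0708] [ 533.9 -343.1] zslope [-0.121  0.136] shaft 137 [ 0.5848 -0.3463  0.0631] 0.6196
scene before 158 [ 0.5    -0.3399  0.0704] [ 498.8 -340.4] zslope [0.011 0.065] shaft 119 [ 0.58   -0.3454  0.062 ] 0.6007
scene now 28 [ 0.5355 -0.3416  0.0699] [ 533.2 -342.2] zslope [0.091 0.021] shaft 116 [ 0.5796 -0.3456  0.0614] 0.6016
top red 18 mean [0.7787 0.042  0.131 ] z [0.1287 0.1308 0.134 ] x [0.7757 0.7814] y [0.0301 0.0541]
top red 64 mean [0.6955 0.0343 0.1301] z [0.1264 0.1303 0.1334] x [0.6907 0.7004] y [0.0218 0.0479]
top red 99 mean [0.6047 0.0255 0.1936] z [0.1898 0.1935 0.1971] x [0.5905 0.6175] y [0.0188 0.0335]
top red 15 mean [0.5802 0.0375 0.1734] z [0.1694 0.1733 0.1761] x [0.577  0.5829] y [0.0334 0.0418]
top red 17 mean [0.5832 0.0091 0.1733] z [0.1706 0.1728 0.1764] x [0.5798 0.5855] y [0.0043 0.0141]
scene red 118 mean [0.5956 0.0251 0.1876] z [0.1715 0.1924 0.1961] x [0.5783 0.6147] y [0.0052 0.0425]
scene red 52 mean [0.778  0.0441 0.1307] z [0.1283 0.1307 0.133 ] x [0.7733 0.7817] y [0.0288 0.0564]
```

View pics/end.png

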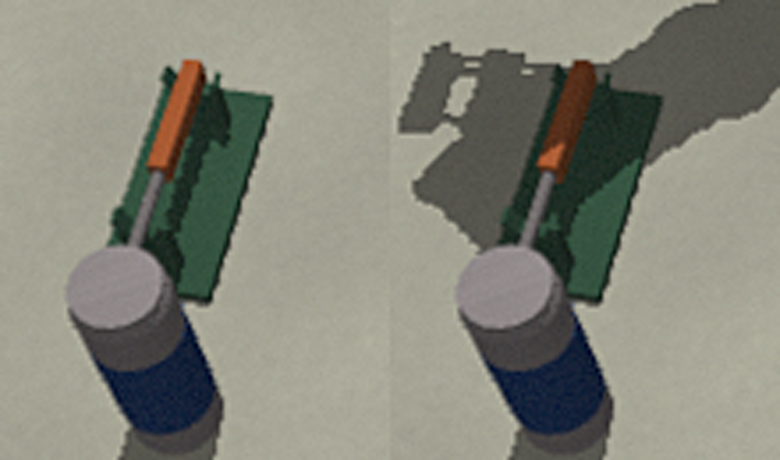

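The before and after panels show the rod lying in its notches as at the start (shaft within about 1 mm), and the can has not moved. The table is down, the pawl is engaged and the arm is clear of everything.

```bash
python3 -c "
from cell import arm; print(arm.sign_off())"
```

```text
the job is handed in; nothing more can be done
None
```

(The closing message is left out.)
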